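# Line up a tensile specimen under the punch

### The job

Slide the waisted steel specimen flat along the table, without lifting it, until the ringed dot on its marked end lies directly under the tip of the punch in the stand; then let go and move clear. Leave the straight bar where it lies.

Things in the scene. Friction and masses are not known exactly. Their poses are not given: they have to be found in the camera images.
- specimen_mark (a point): The ringed dot (15 mm scribed ring with a dot in it) on top of one head of the waisted (dog-bone) flat steel specimen, 12 mm above the table. The loose specimen is 190 long, 12 thick, with two 50 x 40 mm rectangular heads and a 20 mm wide waist; about 0.3 to 0.6 kg; lies flat on the table. The dot is at the centre of its head, 25 mm from the end. Axes: x along the specimen from the plain head to the marked head, y across it, z up.
- specimen_grip (a point): Centre, half-way up (6 mm above the table), of the specimen's plain, unmarked head (50 long, 40 wide, 12 thick): the place to grasp it from above, across its 40 mm width. It lies 140 mm from the ringed dot, along the specimen's -x; same axes. Steel on the table: friction coefficient about 0.5 to 0.7, so pressing down while sliding drags heavily; raising the gripped head by 2 to 5 mm eases this and does not count as lifting.
- punch_tip (a point): Point of the dark steel centre punch held upright, point down, in a small fixed bench stand; the point is 45 mm above the table. The punch does not move. Axes: +x horizontal from the punch to the stand's column, z up. The column is 90 mm from the punch on a round foot of 68 mm diameter and 28 mm height; a 14 mm wide horizontal arm at 142 to 158 mm height carries the punch; the stand is 195 mm tall. The table under the punch and on the side away from the column is bare.
- bar_center (a point): Centre, half-way up, of the straight steel bar (190 x 30 x 12 mm, no waist, with a like ringed dot near one end), a loose bystander lying flat on the other side of the punch from the specimen. Axes: x along it, z up.

How it is judged:
By the outcome, as a careful person would: the job done as asked, in the order asked, and still so for the second after the job is handed in, with the robot touching nothing.
It also fails if it takes over 32 s, if anything falls off the work surface, if the arm or the gripper's body presses on something with over 40 N, if the wrist force passes 120 N, or if a joint passes its speed limit or range.

### The arm

A 6-joint arm with a two-finger parallel gripper is mounted at the origin on a cart in front of the work surface, level with it; the furniture and walls round the work are solid. World frame = base frame: x ahead of the robot, y to its left, z up, the work surface at z = 0. Lengths are in mm, angles in rad, forces in N, time in s.
With the tool pointing down it reaches from about 225 to 875 mm from the base axis. Payload 3.4 kg.
Tool frame: the origin (TCP) lies at the centre of the arm's flange, where the gripper is bolted on; the fingertips stand 173 mm ahead of it and the grasp point (between the pads) lies 155 mm ahead of it (robot.tcp_to_tips is the distance from the TCP to the fingertips, in mm); z points along the fingers, y is the line along which they close (so a half turn about z gives the same grasp; the last joint's range is limited). The gripper opens to 85 mm and grips with 20 to 120 N. Pads are 22 mm wide; open, the fingers measure 114 mm over their backs; the gripper's body (76 mm by 85 mm) begins 54 mm behind the grasp point. The pads swing forward as they close: fully open they stand 13 mm farther back than shut.
Start: joints at [-1.261, 0.276, 1.505, -0, 1.361, -0.121], TCP at [240.117, -522.483, 404.728] pointing down, gripper open.
Joint ranges: [-2.89, 2.89], [-0.75, 2.08], [0.22, 2.7], [-1.18, 4.32], [0.11, 2.71], [-2.7, 2.7]. Speed limits (rad/s): [2.57, 2.57, 3.14, 3.14, 3.14, 3.14].

### API

Orientations are given as a unit quaternion [x, y, z, w].
In Python, from bench import robot, optics gives the robot as it stands.
- The arm moves only by the tool move_arm, never from a script. Its argument "series" is a list of rows, each a list of 7 numbers: the shift along the tool's x, y, z in units of 10 cm (1.0 is 10 cm), then the turn, a rotation vector about the tool's x, y, z in units of 180 degrees (1.0 is 180 degrees), then the finger opening in mm, from 0 to 85.4. A call has 1 to 5 rows; each row is the pose to reach, as a shift and turn from the pose commanded when the call began, along the tool's axes at that moment, turning the shorter way round; what a row does not reach only later rows make up. A row lasts 1/10 s, in which the tool goes at most 50 mm and 8.59 degrees, less where a joint would pass 70% of its speed; a pose out of reach is approached as far as the arm can. A call with a number of a shift or a turn outside -1 to 1 is refused whole. A call with a gripper value outside its range is refused whole. The fingers move at their own pace and stop on an object; "squeeze" is the grip in N (left out, the last holds). Time passes only in rows, so rows that repeat a pose let the fingers close. It gives the time, the measured TCP pose, the force, the opening and the grip force at its end, in the units of the state.
- robot.read_state(): the state, without advancing time (a new reading comes with each control period).
- optics.read_camera(name): name is "scene" or "side" or "wrist"; returns a dict with "img" (420x560x3 uint8, red, green, blue), "mtx" (3x3 intrinsics, pixels), "eye" and "attitude" of the camera in the world. Camera axes: x right, y down, z forward; pixel columns grow to the right and rows downward; lengths in mm; the calibration is good to about 2 mm. A picture is of the moment at which its call begins. There is no depth.
- robot.close_job(): hands the job in; it is judged then, once.
The state is a dict: "time_s": time; "joints": joint angles; "dq": joint speeds; "tau": joint torques, N m; "tcp_pos": TCP position; "ee_rot": TCP orientation; "wrist_force": force on the tool from outside, world axes, zero at the start; "moment": the same for the moment, N m; "gripper_width": opening from 0.0 (shut) to 1.0 (fully open); "grip_force": force on a finger pad.
Only numpy, scipy, OpenCV 4.12 (cv2) and the standard library are available. Lean on these libraries where they do the work, as an engineer would, in place of code of your own. Each camera call takes 0.05 s, during which the arm holds its last target. There are 200 camera calls.

## Working session

There is one attempt and no reset: what is moved stays moved. The work goes in short steps, Python scripts to look and compute and a tool call to move; the robot and the scene stay as the last step left them, time stands still between calls to the robot, and variables do not carry over. Pictures are saved under pics/ and viewed, at most 10 in all, crops included, and the job is handed in when it is done.

Besides the shell and the picture viewer there is one more tool, called after ">>>" by a JSON object that holds its "method" and its "body". move_arm: Moves the arm, as the interface text tells. Shifts and turns lie within -1 to 1; 1 stands for 10 cm of shift or 180 degrees of turn. Its arguments: {"type":"object","properties":{"series":{"type":"array"},"squeeze":{"type":"number"}},"required":["series"]}

```bash
ls; mkdir -p pics; python3 - <<'E'
from bench import robot, optics
import cv2,numpy as np
s=robot.read_state(); print({k:np.round(v,3).tolist() for k,v in s.items()})
for n in ("scene","side","wrist"):
    c=optics.read_camera(n); cv2.imwrite(f"pics/a_{n}.png",c["img"][...,::-1])
    print(n,np.round(c["mtx"],1).tolist(),c["eye"],c["attitude"])
E
```

```text
pics
{'time_s': 0.0, 'joints': [-1.261, 0.277, 1.506, -0.0, 1.361, -0.121], 'dq': [0.001, -0.0, 0.0, -0.001, 0.001, -0.002], 'tau': [0.002, -41.677, -24.58, 0.0, 0.011, -0.0], 'tcp_pos': [240.059, -522.252, 403.833], 'ee_rot': [0.977, 0.214, -0.0, -0.001], 'wrist_force': [-0.417, 0.091, 1.046], 'moment': [0.062, 0.045, -0.013], 'grip_force': 0.0, 'gripper_width': 0.999}
scene [[379.3, 0.0, 276.0], [0.0, 379.3, 215.2], [0.0, 0.0, 1.0]] [993.97727308 177.6235895  784.83548592] [ 0.56772591  0.76773989 -0.23801995 -0.17778992]
side [[386.8, 0.0, 281.1], [0.0, 386.8, 211.9], [0.0, 0.0, 1.0]] [894.0113857  280.93012858 821.13144312] [ 0.45753565  0.85049502 -0.23050555 -0.11910729]
wrist [[310.5, 0.0, 279.5], [0.0, 310.5, 207.6], [0.0, 0.0, 1.0]] [ 307.18926814 -491.71015968  371.7914554 ] [ 0.8326736  -0.53350053 -0.08115349  0.1242818 ]
```

View pics/a_scene.png

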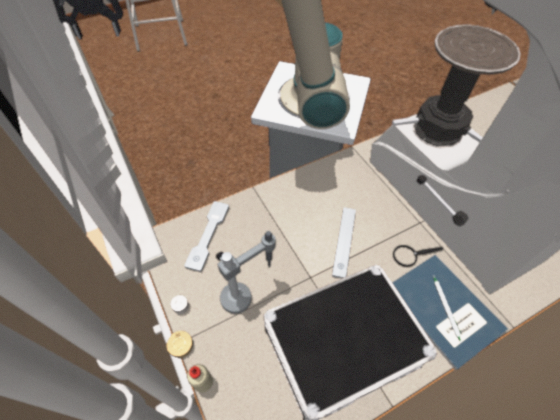

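View pics/a_side.png

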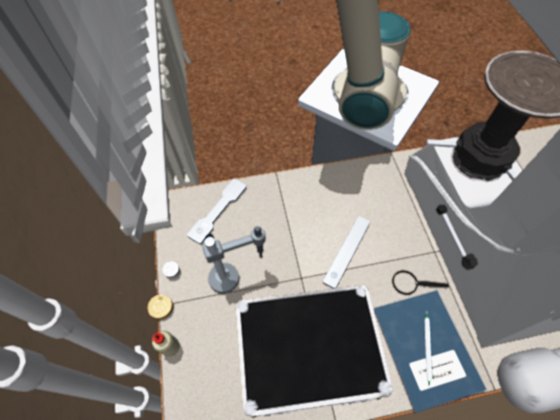

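View pics/a_wrist.png

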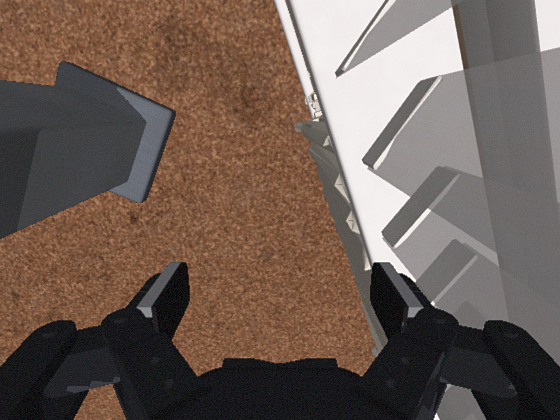

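The scene view shows the waisted specimen running from its plain head at (217,212) to its marked head at (197,257), the punch tip near (269,264), and the bar near (344,242). In the side view the plain head is at (234,188), the marked head at (201,231) and the tip near (262,255). The wrist view shows only floor.

```bash
cat > h.py <<'E'
import numpy as np, cv2
from scipy.spatial.transform import Rotation as R
def ray(c,p):
    d=R.from_quat(c["attitude"]).as_matrix()@np.linalg.solve(c["mtx"],[p[0],p[1],1.]); return np.array(c["eye"],float),d/np.linalg.norm(d)
def plane(c,p,z):
    o,d=ray(c,p); return o+d*(z-o[2])/d[2]
def tri(obs):
    A=np.zeros((3,3));b=np.zeros(3);L=[]
    for c,p in obs:
        o,d=ray(c,p);P=np.eye(3)-np.outer(d,d);A+=P;b+=P@o;L.append((P,o))
    x=np.linalg.solve(A,b); return x,[round(float(np.linalg.norm(P@(x-o))),1) for P,o in L]
def proj(c,X):
    q=c["mtx"]@(R.from_quat(c["attitude"]).as_matrix().T@(np.array(X)-c["eye"])); return q[:2]/q[2]
E
python3 - <<'E'
from h import *
from bench import optics
C={n:optics.read_camera(n) for n in("scene","side")}
rough={"plain":((217,212),(234,188)),"mark":((197,257),(201,231)),"tip":((269,264),(262,255)),"foot":((236,298),(222,278)),"coltop":((226,257),(211,240)),"bar1":((348,210),(363,222)),"bar2":((340,270),(331,280))}
for k,(a,b) in rough.items():
    x,e=tri([(C["scene"],a),(C["side"],b)]); print(k,x.round(),e,plane(C["scene"],a,12).round(),plane(C["side"],b,12).round())
tiles=[]
for n,(x0,y0) in (("scene",(175,190)),("side",(175,170))):
    im=C[n]["img"][y0:y0+130,x0:x0+130,::-1]
    tiles.append(cv2.resize(im,None,fx=3,fy=3,interpolation=cv2.INTER_CUBIC))
cv2.imwrite("pics/b.png",np.hstack(tiles))
E
```

```text
plain [ 512. -123.    5.] [1.6, 1.6] [ 518. -119.   12.] [ 514. -121.   12.]
mark [ 657. -108.   26.] [2.1, 2.1] [ 649. -115.   12.] [ 654. -113.   12.]
tip [641.  56.  60.] [0.2, 0.2] [618.  48.  12.] [625.  42.  12.]
foot [725.  11.  39.] [0.8, 0.8] [716.   5.  12.] [719.   0.  12.]
coltop [710.  -1. 184.] [0.8, 0.8] [630. -52.  12.] [660. -78.  12.]
bar1 [430. 193.  27.] [3.0, 3.0] [416. 192.  12.] [424. 194.  12.]
bar2 [601. 205.  42.] [0.8, 0.8] [585. 206.  12.] [591. 203.  12.]
```

View pics/b.png

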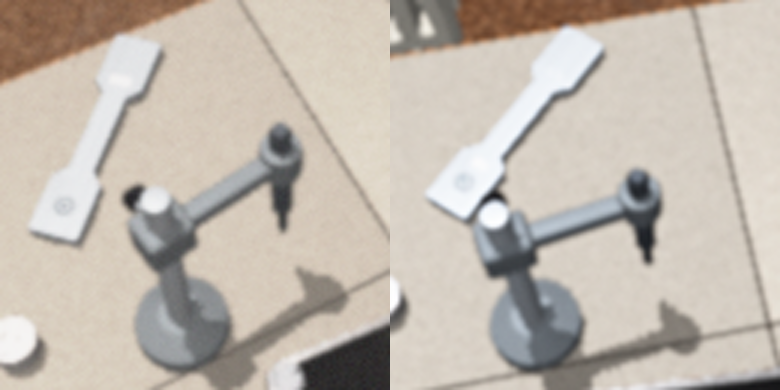

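The enlarged crops put the mark ring at scene (196.5,258.5) and side (200,230.6), with the punch tip at scene (269,266.5) and side (261,257). The column foot sits beyond the punch, on the far right-hand side. I'll work out the first move over the plain head.

```bash
cat >> h.py <<'E'
def move(s,target,yaw):
    """shift (units of 10cm) and turn (units of 180deg) in tool axes from the present pose to TCP target, tool down with tool x heading yaw deg"""
    r=R.from_quat(s["ee_rot"]); a=np.radians(yaw)
    g=R.from_matrix(np.array([[np.cos(a),np.sin(a),0],[np.sin(a),-np.cos(a),0],[0,0,-1]]))
    return (r.inv().apply(np.array(target)-s["tcp_pos"])/100).round(3), ((r.inv()*g).as_rotvec()/np.pi).round(4)
E
python3 - <<'E'
from h import *
from bench import optics,robot
C={n:optics.read_camera(n) for n in("scene","side","wrist")}
s=robot.read_state()
for k,a,b in (("sill",(162,262),(168,225)),("mark",(196.5,258.5),(200,230.6)),("tip",(269,266.5),(261,257)),("punchtop",(268,233),(258,228))):
    x,e=tri([(C["scene"],a),(C["side"],b)]); print(k,x.round(),e)
for n,p in(("scene",(207,235)),("side",(217,210))):
    m=cv2.inRange(cv2.cvtColor(C[n]["img"],cv2.COLOR_RGB2HSV),(0,0,165),(179,28,255))
    _,l,st,ce=cv2.connectedComponentsWithStats(m)
    i=l[p[1],p[0]]; print(n,i,st[i])
    c=max(cv2.findContours((l==i).astype(np.uint8),0,1)[0],key=cv2.contourArea)
    P=np.float32([plane(C[n],q[0],12)[:2] for q in c]); r=cv2.minAreaRect(P); print(r,cv2.boxPoints(r).round().tolist())
print("cam fwd",R.from_quat(C["wrist"]["attitude"]).apply([0,0,1]).round(2))
print(move(s,[470,-120,330],3))
E
```

```text
sill [ 688. -182.   22.] [0.7, 0.7]
mark [ 657. -111.   21.] [0.2, 0.2]
tip [647.  58.  61.] [0.4, 0.4]
punchtop [643.  57. 189.] [0.3, 0.3]
scene 103 [ 184  201   46   69 1032]
((584.94580078125, -117.4771728515625), (50.41978454589844, 202.15121459960938), 89.1324691772461) [[484.0, -141.0], [686.0, -144.0], [686.0, -94.0], [484.0, -91.0]]
side 31 [  157   150   403   270 47713]
((574.8892822265625, 225.89013671875), (629.2034912109375, 801.0844116210938), 44.513248443603516) [[70.0, 291.0], [631.0, -280.0], [1080.0, 161.0], [518.0, 732.0]]
cam fwd [-0.27 -0.12 -0.96]
(array([ 3.77 , -2.696,  0.747]), array([-1.000e-04,  0.000e+00,  1.205e-01]))
```

The sill is low, at about y=-182. The sideways run is clear at this height, so I'll move to a viewing place that sees both the specimen and the stand.

>>> {"method": "move_arm", "body": {"series": [[0.4,-0.24,0,0,0,0.045,85],[0.8,-0.48,0,0,0,0.09,85],[1.0,-0.6,0,0,0,0.12,85],[1.0,-0.6,0,0,0,0.12,85]]}}

```text
time_s: 0.8
tcp_pos: [307.1, -423.6, 405.0]
ee_rot: [1.0, 0.028, 0.0, -0.001]
wrist_force: [0.4, -0.8, -0.4]
gripper_width: 0.997
grip_force: 0.0
```

>>> {"method": "move_arm", "body": {"series": [[0.25,-0.35,0,0,0,0,85],[0.5,-0.7,0,0,0,0,85],[0.7,-0.93,0,0,0,0,85]]}}

```text
time_s: 1.1
tcp_pos: [371.1, -328.6, 404.8]
ee_rot: [1.0, 0.027, 0.0, 0.0]
wrist_force: [0.4, -0.2, 0.3]
gripper_width: 0.992
grip_force: 0.0
```

>>> {"method": "move_arm", "body": {"series": [[0.25,-0.35,0,0,0,0,85],[0.5,-0.7,0,0,0,0,85],[0.7,-0.93,0,0,0,0,85]]}}

```text
time_s: 1.4
tcp_pos: [436.4, -231.9, 404.9]
ee_rot: [1.0, 0.028, 0.0, 0.0]
wrist_force: [1.0, -0.8, -0.7]
gripper_width: 0.994
grip_force: 0.0
```

>>> {"method": "move_arm", "body": {"series": [[0.25,-0.35,0,0,0,0,85],[0.5,-0.7,0,0,0,0,85],[0.7,-0.93,0,0,0,0,85]]}}

```text
time_s: 1.7
tcp_pos: [501.7, -135.2, 404.9]
ee_rot: [1.0, 0.028, 0.0, 0.0]
wrist_force: [0.3, -0.1, 0.2]
gripper_width: 0.993
grip_force: 0.0
```

>>> {"method": "move_arm", "body": {"series": [[0.25,-0.35,0,0,0,0,85],[0.5,-0.7,0,0,0,0,85],[0.7,-0.93,0,0,0,0,85],[0.7,-0.93,0,0,0,0,85],[0.7,-0.93,0,0,0,0,85]]}}

```text
time_s: 2.2
tcp_pos: [565.9, -40.1, 404.3]
ee_rot: [1.0, 0.028, -0.0, 0.001]
wrist_force: [0.1, 1.1, -0.2]
gripper_width: 0.999
grip_force: 0.0
```

```bash
python3 - <<'E'
from h import *
from bench import optics,robot
import pickle
c=optics.read_camera("wrist"); pickle.dump(c,open("w1.pkl","wb")); cv2.imwrite("pics/w1.png",c["img"][...,::-1])
s=robot.read_state(); print(s["time_s"],s["tcp_pos"],s["ee_rot"],c["eye"])
for X in ([516,-118,12],[652,-112,12],[643,55,45]): print(proj(c,X))
E
```

```text
2.25 [565.48666402 -40.65593457 404.42697575] [ 9.99633318e-01  2.70689998e-02 -4.28363186e-04  5.61596350e-04] [639.79264395 -36.75943818 372.1162796 ]
[339.6507517  220.78790033]
[348.13918664 104.18516213]
[187.73256305 103.10310353]
```

View pics/w1.png

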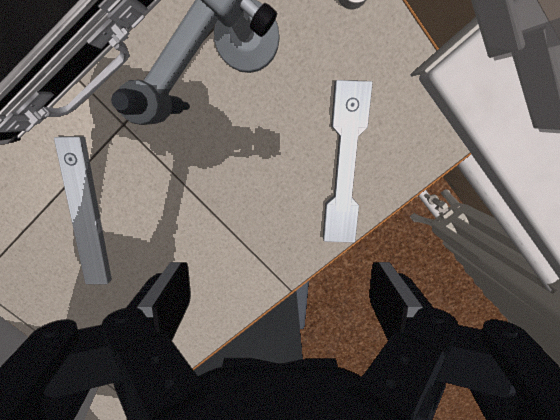

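The first wrist view shows the ringed dot at (352,104), the plain head centred near (340,221) and the punch tip near (187,106), all close to their predicted pixels. A second wrist place will give the heights.

>>> {"method": "move_arm", "body": {"series": [[-0.1,0.25,0.25,0,0,0,85],[-0.2,0.5,0.5,0,0,0,85],[-0.3,0.73,0.75,0,0,0,85],[-0.3,0.73,0.75,0,0,0,85],[-0.3,0.73,0.75,0,0,0,85]]}}

```text
time_s: 2.75
tcp_pos: [538.9, -115.7, 329.7]
ee_rot: [1.0, 0.025, -0.0, -0.0]
wrist_force: [0.1, -0.2, 0.1]
gripper_width: 0.992
grip_force: 0.0
```

```bash
python3 - <<'E'
from h import *
from bench import optics,robot
import pickle
c=optics.read_camera("wrist"); pickle.dump(c,open("w2.pkl","wb"))
s=robot.read_state(); print(s["time_s"],s["tcp_pos"],s["ee_rot"],c["eye"])
c1=pickle.load(open("w1.pkl","rb"))
for k in (c1,c):
    m=cv2.inRange(cv2.cvtColor(k["img"],cv2.COLOR_RGB2HSV),(0,0,185),(179,30,255))
    m=cv2.morphologyEx(m,cv2.MORPH_OPEN,np.ones((3,3)))
    p=proj(k,[584,-115,12]).astype(int)
    _,l,st,ce=cv2.connectedComponentsWithStats(m); i=l[p[1],p[0]]; print(p,i,st[i])
def crop(k,X,r):
    p=proj(k,X).astype(int); y0=max(p[1]-r,0);x0=max(p[0]-r,0); print(x0,y0)
    return cv2.resize(k["img"][y0:y0+2*r,x0:x0+2*r,::-1],(390,390),interpolation=cv2.INTER_CUBIC)
cv2.imwrite("pics/w2t.png",np.hstack([crop(c1,[643,55,45],30),crop(c,[643,55,45],30)]))
cv2.imwrite("pics/w2.png",c["img"][...,::-1])
E
```

```text
2.8 [ 539.47373251 -115.1033698   330.51019076] [9.99661214e-01 2.60178491e-02 7.17220679e-04 1.18868135e-04] [ 612.71668497 -112.60606984  297.49416338]
[343 165] 9 [ 325   81   47  161 3953]
[280 145] 0 [     0      0    560    420 206831]
157 73
25 27
```

View pics/w2.png

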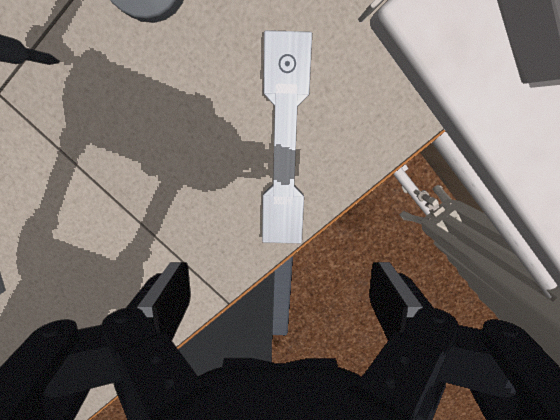

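View pics/w2t.png

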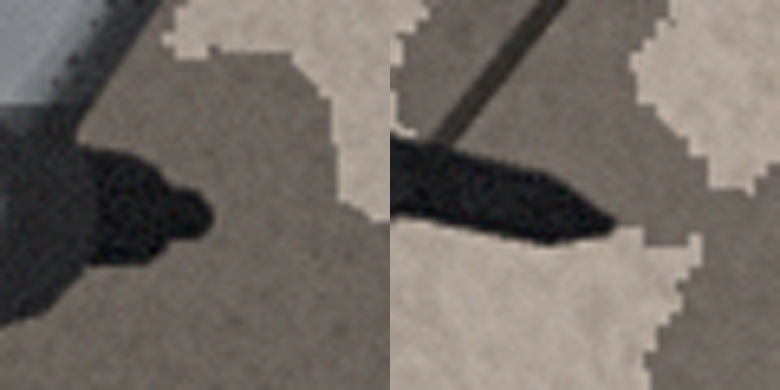

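In view two the ring is at (287,63), the plain head spans (263–302, 195–242) and the punch tip is near (59,61). The tip crops put the point at (189,105.5) in view one and (59,61.5) in view two.

```bash
python3 - <<'E'
from h import *
from bench import optics,robot
import pickle
a,b=(pickle.load(open(f,"rb")) for f in("w1.pkl","w2.pkl")); C={n:optics.read_camera(n) for n in("scene","side")}
def ring(c,p,r=14):
    x,y=p; g=cv2.cvtColor(c["img"],cv2.COLOR_RGB2GRAY)[y-r:y+r+1,x-r:x+r+1]
    m=cv2.circle(np.zeros_like(g),(r,r),11,255,-1)
    w=np.clip(np.median(g[m>0])-20.-g,0,None)*(m>0); yy,xx=np.mgrid[-r:r+1,-r:r+1]
    return x+(w*xx).sum()/w.sum(),y+(w*yy).sum()/w.sum()
ra,rb=ring(a,(352,104)),ring(b,(287,63)); print(ra,rb)
M,e=tri([(a,ra),(b,rb)]);print("mark",M.round(1),e,plane(a,ra,12).round(1),plane(b,rb,12).round(1))
T=tri([(a,(189.2,105.5)),(b,(59.2,61.5))]);print("tip",T,plane(a,(189.2,105.5),45).round(1),plane(b,(59.2,61.5),45).round(1))
T=tri([(a,(189.2,105.5)),(b,(59.2,61.5)),(C["scene"],(269,266.3)),(C["side"],(260.8,257))]);print("tip4",T,plane(C["scene"],(269,266.3),45),plane(C["side"],(260.8,257),45))
E1,e=tri([(a,(339.5,241)),(b,(282.5,242.5))]);print("end",E1.round(1),e,plane(a,(339.5,241),12),plane(b,(282.5,242.5),12))
for k in (a,b):
    m=cv2.inRange(cv2.cvtColor(k["img"],cv2.COLOR_RGB2HSV),(0,0,195),(179,30,255))
    if k is b: m[145:190,270:302]|=cv2.inRange(k["img"],(90,90,100),(255,255,255))[145:190,270:302]&0; 
    p=proj(k,[516,-118,12]).astype(int)
    _,l,st,ce=cv2.connectedComponentsWithStats(m); i=l[p[1]+8,p[0]]; print(p,st[i])
    cn=max(cv2.findContours((l==i).astype(np.uint8),0,1)[0],key=cv2.contourArea)
    P=np.float32([plane(k,q[0],12)[:2] for q in cn]); P=P[P[:,0]<540]; r=cv2.minAreaRect(P);print(r)
E
```

```text
(np.float64(351.86647976169616), np.float64(104.24986858244262)) (np.float64(286.75483348517054), np.float64(63.05466140297601))
mark [ 652.3 -116.4   10.8] [0.1, 0.1] [ 652.2 -116.1   12. ] [ 652.2 -116.5   12. ]
tip (array([640.5700334 ,  54.1762523 ,  43.18614137]), [0.2, 0.2]) [640.8  53.6  45. ] [640.1  53.1  45. ]
tip4 (array([640.41322629,  53.80998743,  44.76443339]), [0.4, 0.5, 2.2, 1.6]) [639.04608737  55.50820434  45.        ] [641.64072677  52.70339123  45.        ]
end [ 487.3 -121.8    8.3] [0.3, 0.3] [ 489.20205548 -120.84229448   12.        ] [ 488.59205571 -121.67808222   12.        ]
[339 220] [ 325   81   47  161 3917]
((514.4172973632812, -119.75291442871094), (50.507625579833984, 37.65785598754883), 1.3653862476348877)
[280 216] [ 263  179   41   64 2175]
((514.5322875976562, -120.35047149658203), (50.933353424072266, 37.980743408203125), 1.2935054302215576)
```

The measurements agree: mark (652.2,-116.3), grip point about (512.4,-120.6), heading about 1.6°, tip about (640.5,53.5,45). Next I'll work out the move over the grip point.

```bash
python3 - <<'E'
from h import *
from bench import robot
s=robot.read_state(); print(s["tcp_pos"]); print(move(s,[512.4,-120.6,240],1.6))
E
```

```text
[ 539.94986472 -114.27501491  331.05804959]
(array([-0.281,  0.048,  0.91 ]), array([ 0.0003, -0.0009,  0.0082]))
```

>>> {"method": "move_arm", "body": {"series": [[-0.14,0.03,0.45,0,0,0.004,56],[-0.275,0.055,0.9,0,0,0.008,56],[-0.275,0.055,0.9,0,0,0.008,56],[-0.275,0.055,0.9,0,0,0.008,56],[-0.275,0.055,0.9,0,0,0.008,56]]}}

```text
time_s: 3.4
tcp_pos: [514.7, -121.5, 242.4]
ee_rot: [1.0, 0.015, 0.003, 0.001]
wrist_force: [0.4, -0.7, 0.5]
gripper_width: 0.655
grip_force: 0.0
```

```bash
python3 - <<'E'
from h import *
from bench import robot,optics
S=[]
for i in range(4):
    c=optics.read_camera("wrist"); S.append(robot.read_state())
s=S[-1]; s["tcp_pos"]=np.mean([q["tcp_pos"] for q in S],0)
print(s["time_s"],s["tcp_pos"],s["ee_rot"],s["gripper_width"]); print(move(s,[512.4,-120.6,180],1.6))
cv2.imwrite("pics/g0.png",c["img"][...,::-1])
E
```

```text
3.6 [ 514.06225102 -121.40855808  242.01054812] [9.99891775e-01 1.45667686e-02 1.91662492e-03 7.57776421e-04] 0.6562558174055828
(array([-0.019, -0.01 ,  0.62 ]), array([ 0.0005, -0.0012,  0.0004]))
```

View pics/g0.png

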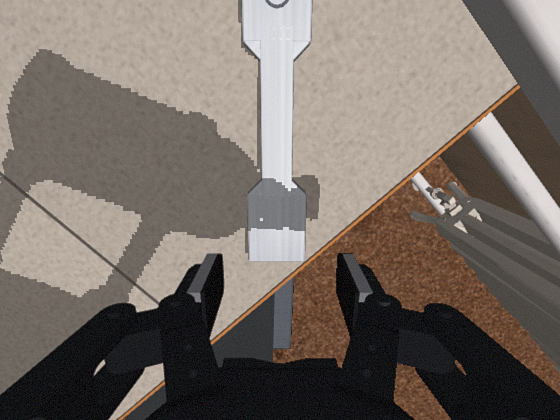

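The fingers straddle the head symmetrically: fingertips at columns 216 and 344, head centred at 277. Going down.

>>> {"method": "move_arm", "body": {"series": [[-0.02,-0.01,0.3,0,0,0,56],[-0.02,-0.01,0.55,0,0,0,56],[-0.02,-0.01,0.64,0,0,0,56],[-0.02,-0.01,0.64,0,0,0,56],[-0.02,-0.01,0.64,0,0,0,56]]}}

```text
time_s: 4.1
tcp_pos: [511.0, -120.5, 176.6]
ee_rot: [1.0, 0.014, 0.001, 0.0]
wrist_force: [0.5, 1.1, 0.3]
gripper_width: 0.653
grip_force: 0.0
```

>>> {"method": "move_arm", "body": {"series": [[0,0,0.02,0,0,0,52],[0,0,0.03,0,0,0,52],[0,0,0.03,0,0,0,52]]}}

```text
time_s: 4.4
tcp_pos: [510.4, -120.3, 173.2]
ee_rot: [1.0, 0.014, 0.0, 0.0]
wrist_force: [-0.7, -0.0, 0.2]
gripper_width: 0.608
grip_force: 0.0
```

>>> {"method": "move_arm", "body": {"series": [[0,0,0.01,0,0,0,52],[0,0,0.02,0,0,0,52],[0,0,0.02,0,0,0,52]]}}

```text
time_s: 4.7
tcp_pos: [510.2, -120.2, 170.6]
ee_rot: [1.0, 0.014, -0.0, 0.0]
wrist_force: [-0.6, -0.0, -0.6]
gripper_width: 0.608
grip_force: 0.0
```

>>> {"method": "move_arm", "body": {"series": [[0,0,0,0,0,0,44],[0,0,0,0,0,0,40],[0,0,0,0,0,0,36],[0,0,0,0,0,0,34],[0,0,0,0,0,0,34]], "squeeze": 50}}

```text
time_s: 5.2
tcp_pos: [510.6, -120.2, 172.2]
ee_rot: [1.0, 0.014, 0.001, 0.0]
wrist_force: [-0.8, 0.9, 11.3]
gripper_width: 0.456
grip_force: 52.8
```

It's gripped at 39 mm, with the tips pressing the table at 11 N. I'll ease the head up slightly, then slide left and a little back so the front end clears the stand's foot.

>>> {"method": "move_arm", "body": {"series": [[0,0,-0.01,0,0,0,34],[0,0,-0.02,0,0,0,34],[0,0,-0.035,0,0,0,34],[0,0,-0.035,0,0,0,34]], "squeeze": 80}}

```text
time_s: 5.6
tcp_pos: [510.0, -120.2, 173.8]
ee_rot: [1.0, 0.014, -0.001, -0.0]
wrist_force: [0.2, -0.1, -3.1]
gripper_width: 0.445
grip_force: 80.4
```

>>> {"method": "move_arm", "body": {"series": [[-0.03,-0.08,0,0,0,0,34],[-0.07,-0.21,0,0,0,0,34],[-0.11,-0.35,0,0,0,0,34],[-0.15,-0.49,0,0,0,0,34],[-0.17,-0.61,0,0,0,0,34]]}}

```text
time_s: 6.1
tcp_pos: [490.4, -58.0, 174.1]
ee_rot: [1.0, 0.015, -0.001, -0.0]
wrist_force: [0.6, -1.5, -3.1]
gripper_width: 0.448
grip_force: 80.5
```

```bash
python3 - <<'E'
from h import *
from bench import robot,optics
c=optics.read_camera("wrist");s=robot.read_state()
print(s["time_s"],s["tcp_pos"],s["ee_rot"],s["wrist_force"],s["moment"],s["grip_force"])
print(proj(c,[654.5-37/2,-116+60,12]))
cv2.imwrite("pics/s1.png",c["img"][...,::-1])
E
```

```text
6.15 [489.96115186 -56.6954559  174.05983446] [ 9.99885995e-01  1.50267167e-02 -1.18138406e-03 -8.93489971e-04] [-0.8155141   2.39810246 -2.78899572] [0.16533205 0.11402182 0.0759488 ] 80.6283688545227
[ 284.72407657 -114.634969  ]
```

View pics/s1.png

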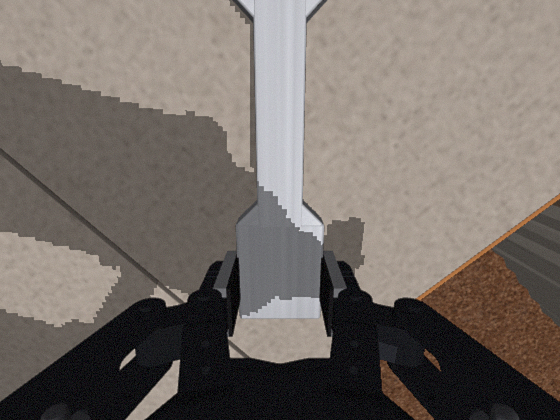

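The specimen follows the grip squarely, head seated between the pads. I'll go on to a spot about 15 mm short of the goal and measure the ring there.

>>> {"method": "move_arm", "body": {"series": [[-0.02,-0.12,0,0,0,0,34],[-0.06,-0.25,0,0,0,0,34],[-0.1,-0.38,0,0,0,0,34],[-0.14,-0.5,0,0,0,0,34],[-0.17,-0.61,0,0,0,0,34]]}}

```text
time_s: 6.65
tcp_pos: [472.2, 1.8, 174.1]
ee_rot: [1.0, 0.014, -0.0, -0.0]
wrist_force: [-0.2, 0.5, -3.0]
gripper_width: 0.442
grip_force: 80.7
```

>>> {"method": "move_arm", "body": {"series": [[0.03,-0.12,0,0,0,0,34],[0.06,-0.26,0,0,0,0,34],[0.09,-0.38,0,0,0,0,34],[0.12,-0.46,0,0,0,0,34],[0.12,-0.46,0,0,0,0,34]]}}

```text
time_s: 7.15
tcp_pos: [484.1, 48.1, 174.2]
ee_rot: [1.0, 0.015, 0.0, -0.0]
wrist_force: [-0.1, 0.1, -3.1]
gripper_width: 0.441
grip_force: 80.7
```

```bash
python3 - <<'E'
from h import *
from bench import robot,optics
S=[]
for i in range(3):
    C={n:optics.read_camera(n) for n in("scene","side")};S.append(robot.read_state())
s=S[-1];print(s["time_s"],np.mean([q["tcp_pos"] for q in S],0),s["ee_rot"],s["wrist_force"])
M=np.mean([q["tcp_pos"] for q in S],0)+[141.9,3.9,0]; M[2]=12; print("pred mark",M)
t=[]
for n in C:
    p=proj(C[n],M); q=proj(C[n],[640.5,53.5,45]); x,y=(np.array((p+q)/2)-32).astype(int); print(n,p,q,x,y)
    t.append(cv2.resize(C[n]["img"][y:y+64,x:x+64,::-1],(384,384),interpolation=cv2.INTER_CUBIC))
cv2.imwrite("pics/f1.png",np.hstack(t))
E
```

```text
7.45 [483.52393308  46.89917339 174.14212249] [ 9.99901199e-01  1.40562855e-02 -7.41848242e-05  8.37057561e-05] [-1.08436807  0.24794707 -2.78863002]
pred mark [625.42393308  50.79917339  12.        ]
scene [269.01588442 267.22724327] [267.91315    266.63265153] 236 234
side [265.00863989 256.88066616] [261.40145489 256.78129954] 231 224
```

>>> {"method": "move_arm", "body": {"series": [[0.05,-0.01,0,0,0,0,34],[0.1,-0.02,0,0,0,0,34],[0.15,-0.025,0,0,0,0,34],[0.15,-0.025,0,0,0,0,34]]}}

```text
time_s: 7.85
tcp_pos: [499.7, 49.9, 174.3]
ee_rot: [1.0, 0.014, 0.001, 0.0]
wrist_force: [0.6, -0.6, -3.8]
gripper_width: 0.444
grip_force: 80.7
```

```bash
python3 - <<'E'
from h import *
from bench import robot,optics
S=[]
for i in range(3):
    C={n:optics.read_camera(n) for n in("scene","side")};S.append(robot.read_state())
s=S[-1];m=np.mean([q["tcp_pos"] for q in S],0);print(s["time_s"],m,s["wrist_force"],m+[141.9,3.9,0])
t=[]
for n in C:
    p=proj(C[n],[640.5,53.5,12]); q=proj(C[n],[640.5,53.5,45]); x,y=(np.array((p+q)/2)-32).astype(int); print(n,p,q,x,y)
    t.append(cv2.resize(C[n]["img"][y:y+64,x:x+64,::-1],(384,384),interpolation=cv2.INTER_CUBIC))
cv2.imwrite("pics/f2.png",np.hstack(t))
import pickle;pickle.dump(C,open("C.pkl","wb"))
E
```

```text
8.15 [498.4748818   49.98765743 174.16077282] [ 0.5891523  -0.37907426 -2.72391269] [640.3748818   53.88765743 174.16077282]
scene [268.13095039 273.35268124] [267.91315    266.63265153] 236 237
side [262.17116185 262.66541741] [261.40145489 256.78129954] 229 227
```

View pics/f2.png

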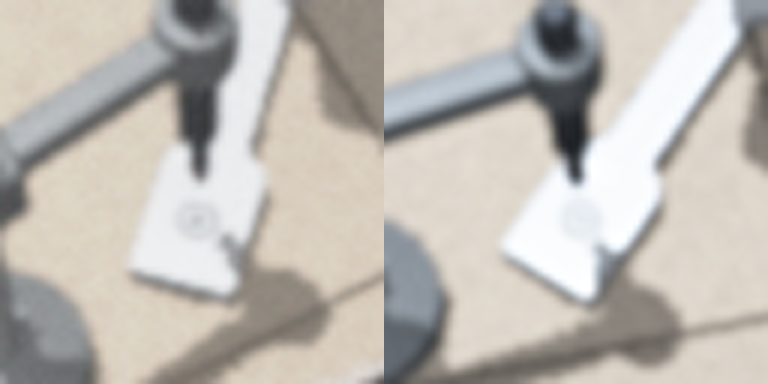

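In both fixed views the punch point is directly above the ring. In the crops, the scene tip is at (201,181) over the ring at (197,221), and the side tip is at (192,182) over the ring at (196,219). I'll get sub-pixel offsets numerically.

```bash
cat > meas.py <<'E'
from h import *
from scipy.optimize import least_squares
def ringc(c,p,k=5,r=7):
    g=cv2.resize(cv2.cvtColor(c["img"],cv2.COLOR_RGB2GRAY),None,fx=k,fy=k,interpolation=cv2.INTER_CUBIC).astype(float)
    cx,cy=(np.array(p)+.5)*k
    for _ in range(8):
        yy,xx=np.mgrid[:g.shape[0],:g.shape[1]]; m=(xx-cx)**2+(yy-cy)**2<(5.0*k)**2
        w=np.clip(np.percentile(g[m],75)-g,0,25)*m*(g>140); cx,cy=(w*xx).sum()/w.sum(),(w*yy).sum()/w.sum()
    return np.array([cx,cy])/k-.5
def tipc(c,p,k=5):
    x0,y0=(np.array(p)-[8,10]).astype(int); g=cv2.cvtColor(c["img"],cv2.COLOR_RGB2GRAY)[y0:y0+20,x0:x0+17]
    g=cv2.resize(g,None,fx=k,fy=k,interpolation=cv2.INTER_CUBIC); m=(g<120).astype(np.uint8)
    _,l,st,ce=cv2.connectedComponentsWithStats(m); i=l[5*k,:].max() if 0 else np.argmax(np.where(np.arange(len(st))>0,st[:,4],0))
    ys,xs=np.nonzero(l==i); yb=ys.max(); sel=ys>yb-3*k
    return np.array([x0+(xs[sel].mean()+.5)/k-.5,y0+(yb+.5)/k-.5])
E
python3 - <<'E'
from meas import *
import pickle
C=pickle.load(open("C.pkl","rb")); 
P={"scene":((268.4,273.4),(269.1,266.8)),"side":((261.3,263.1),(260.6,256.9))}
ob=[]
for n in C:
    r,t=ringc(C[n],P[n][0]),tipc(C[n],P[n][1]); print(n,r,t); ob.append((C[n],r,t))
    print(" ring@12",plane(C[n],r,12).round(1),"tip@45",plane(C[n],t,45).round(1),"diff",(plane(C[n],r,12)-plane(C[n],t,45)).round(1))
print(tri([(c,r) for c,r,t in ob]),tri([(c,t) for c,r,t in ob]))
E
```

```text
scene [269.41677463 273.86786029] [268.80508475 265.4       ]
 ring@12 [640.9  56.6  12. ] tip@45 [637.1  54.4  45. ] diff [  3.8   2.2 -33. ]
side [262.14410236 264.37391619] [260.34925373 256.4       ]
 ring@12 [643.9  55.8  12. ] tip@45 [641.   51.1  45. ] diff [  2.9   4.7 -33. ]
(array([648.00461753,  59.3868908 ,  26.63113238]), [0.6, 0.6]) (array([649.36572184,  58.6590757 ,  70.49613316]), [0.0, 0.0])
```

The nearby shadow biases the ring centroid in the fixed views. I'll let the head down, release, back off upwards and check with the closer wrist camera from both sides.

>>> {"method": "move_arm", "body": {"series": [[0,0,0.01,0,0,0,34],[0,0,0.025,0,0,0,34],[0,0,0.025,0,0,0,34],[0,0,0.025,0,0,0,42],[0,0,0.02,0,0,0,50]], "squeeze": 20}}

```text
time_s: 8.65
tcp_pos: [498.7, 50.0, 172.4]
ee_rot: [1.0, 0.014, 0.001, 0.0]
wrist_force: [-0.5, -0.6, -0.3]
gripper_width: 0.581
grip_force: 0.0
```

>>> {"method": "move_arm", "body": {"series": [[0,0,0,0,0,0,56],[0,0,0,0,0,0,56],[0,0,-0.2,0,0,0,56],[0,0,-0.6,0,0,0,56],[0,0,-0.9,0,0,0,56]]}}

```text
time_s: 9.15
tcp_pos: [498.6, 50.0, 263.5]
ee_rot: [1.0, 0.014, 0.0, 0.0]
wrist_force: [0.8, -1.0, -0.4]
gripper_width: 0.656
grip_force: 0.0
```

>>> {"method": "move_arm", "body": {"series": [[0.0,0.3,-0.3,0,0,0,56],[0.2,0.6,-0.5,0,0,0,56],[0.4,0.98,-0.7,0,0,0,56],[0.4,0.98,-0.7,0,0,0,56]]}}

```text
time_s: 9.55
tcp_pos: [544.8, -50.8, 335.4]
ee_rot: [1.0, 0.013, 0.005, 0.002]
wrist_force: [0.1, 0.0, 0.9]
gripper_width: 0.656
grip_force: 0.0
```

>>> {"method": "move_arm", "body": {"series": [[0.0,0.3,0,0,0,0,56],[0.0,0.4,0,0,0,0,56],[0,0.4,0,0,0,0,56],[0,0.4,0,0,0,0,56]]}}

```text
time_s: 9.95
tcp_pos: [542.0, -86.1, 331.7]
ee_rot: [1.0, 0.014, -0.001, -0.001]
wrist_force: [0.5, 0.3, 0.3]
gripper_width: 0.654
grip_force: 0.0
```

```bash
python3 - <<'E'
from h import *
from bench import optics,robot
import pickle
c=optics.read_camera("wrist"); pickle.dump(c,open("v1.pkl","wb"))
s=robot.read_state(); print(s["time_s"],s["tcp_pos"],s["wrist_force"])
for X in ([640.5,53.5,12],[640.5,53.5,45]): print(proj(c,X))
E
```

```text
10.0 [542.01792067 -85.88594867 331.8119105 ] [ 0.85548212 -0.46505401 -0.17647598]
[119.95328233  77.00678374]
[98.47197793 72.35065075]
```

>>> {"method": "move_arm", "body": {"series": [[0,-0.4,0,0,0,0,56],[0,-0.8,0,0,0,0,56],[0,-1,0,0,0,0,56]]}}

```text
time_s: 10.3
tcp_pos: [538.6, 16.6, 332.0]
ee_rot: [1.0, 0.015, -0.0, -0.001]
wrist_force: [-0.1, -0.4, -1.1]
gripper_width: 0.658
grip_force: 0.0
```

>>> {"method": "move_arm", "body": {"series": [[0,-0.4,0,0,0,0,56],[0,-0.8,0,0,0,0,56],[0,-1,0,0,0,0,56]]}}

```text
time_s: 10.6
tcp_pos: [535.5, 116.9, 332.1]
ee_rot: [1.0, 0.016, -0.0, -0.001]
wrist_force: [0.9, -0.1, -0.3]
gripper_width: 0.655
grip_force: 0.0
```

>>> {"method": "move_arm", "body": {"series": [[0,-0.4,0,0,0,0,56],[0,-0.6,0,0,0,0,56],[0,-0.6,0,0,0,0,56],[0,-0.6,0,0,0,0,56]]}}

```text
time_s: 11.0
tcp_pos: [534.2, 174.0, 332.0]
ee_rot: [1.0, 0.016, -0.0, 0.0]
wrist_force: [0.2, 0.4, -0.2]
gripper_width: 0.657
grip_force: 0.0
```

```bash
python3 - <<'E'
from h import *
from bench import optics,robot
import pickle
c=optics.read_camera("wrist"); pickle.dump(c,open("v2.pkl","wb"))
s=robot.read_state(); print(s["time_s"],s["tcp_pos"],s["wrist_force"])
C=[pickle.load(open("v1.pkl","rb")),c]
for c in C:
    p,q=proj(c,[640.5,53.5,12]),proj(c,[640.5,53.5,45]); print("pred",p,q)
    g=cv2.cvtColor(c["img"],cv2.COLOR_RGB2GRAY)
    x,y=p.astype(int); x0,y0=max(x-22,0),max(y-22,0); print(x0,y0)
    k=cv2.resize(g[y0:y0+45,x0:x0+45],None,fx=4,fy=4,interpolation=cv2.INTER_CUBIC)
    h=cv2.HoughCircles(k,cv2.HOUGH_GRADIENT_ALT,1.5,10,param1=150,param2=.5,minRadius=18,maxRadius=50)
    print(None if h is None else [((v[0]+.5)/4-.5+x0,(v[1]+.5)/4-.5+y0,v[2]/4) for v in h[0]])
    x,y=q.astype(int); x0,y0=max(x-14,0),max(y-9,0); print(x0,y0)
    print("\n".join("".join("#" if v<45 else "+" if v<75 else "." if v<150 else " " for v in r) for r in g[y0:y0+18,x0:x0+29]))
E
```

```text
11.05 [534.42217469 173.311022   332.02721807] [-0.22029553 -0.09188561  0.10295292]
pred [119.95328233  77.00678374] [98.47197793 72.35065075]
97 55
[(np.float64(121.75), np.float64(79.0), np.float32(8.586833)), (np.float64(121.75), np.float64(79.0), np.float32(6.2932615))]
84 63
....................         
++..................         
###+++..............         
#######++................    
#########+...............    
##########+..............    
###########+.................
#############................
##############...............
###############..............
###############..............
#############+...............
++#########+.................
.....+++++..................+
............................+
.............................
.............................
.............................
pred [422.74959343  77.13673202] [441.9680319   72.47710569]
400 55
[(np.float64(421.375), np.float64(78.25), np.float32(8.72223)), (np.float64(421.375), np.float64(78.25), np.float32(6.7853875)), (np.float64(407.125), np.float64(70.0), np.float32(6.0909805))]
427 63
                          ...
                       ..++##
                   ..++######
                 ..##########
                .+###########
               .+############
              .+#############
.            .+##############
..          .+###############
...         +################
 ..        .+################
 ...        ..+############++
  ..          ..+#####+++... 
  ..            ..++..       
  ..                         
  ..                    .    
  ..              .       .  
  ..                      .
```

```bash
python3 - <<'E'
from h import *
import pickle
a,b=(pickle.load(open(f,"rb")) for f in("v1.pkl","v2.pkl"))
ra,rb,ta,tb=(121.75,79.),(421.4,78.25),(98.7,72.5),(438.7,72.7)
M=tri([(a,ra),(b,rb)]);T=tri([(a,ta),(b,tb)]);print(M,T,"tip-mark",(T[0]-M[0]).round(1))
print(plane(a,ra,12).round(1),plane(b,rb,12).round(1),plane(a,ta,45).round(1),plane(b,tb,45).round(1))
E
```

```text
(array([639.5114363 ,  53.41796801,   9.39410968]), [0.4, 0.4]) (array([640.6199998 ,  54.7359707 ,  42.42652315]), [0.0, 0.0]) tip-mark [ 1.1  1.3 33. ]
[638.9  52.2  12. ] [639.6  54.5  12. ] [640.4  53.3  45. ] [640.3  55.9  45. ]
```

The height difference comes out at exactly 33.0 mm, so the measurement is sound. The dot is about 1.1 mm short in x and 1.3 mm short in y. There is plenty of time, so I'll regrasp and nudge it.

>>> {"method": "move_arm", "body": {"series": [[-0.2,0.3,0,0,0,0,56],[-0.4,0.62,0,0,0,0,56],[-0.4,0.62,0,0,0,0,56]]}}

```text
time_s: 11.35
tcp_pos: [494.1, 106.7, 331.9]
ee_rot: [1.0, 0.013, -0.002, 0.001]
wrist_force: [0.2, 0.3, 0.9]
gripper_width: 0.651
grip_force: 0.0
```

>>> {"method": "move_arm", "body": {"series": [[0,0.3,0.3,0,0,0,56],[0,0.6,0.6,0,0,0,56],[0,0.6,0.7,0,0,0,56],[0,0.6,0.7,0,0,0,56],[0,0.6,0.7,0,0,0,56]]}}

```text
time_s: 11.85
tcp_pos: [499.0, 50.3, 262.7]
ee_rot: [1.0, 0.014, 0.001, -0.0]
wrist_force: [-0.6, -0.4, 0.4]
gripper_width: 0.657
grip_force: 0.0
```

```bash
python3 - <<'E'
from h import *
from bench import robot,optics
S=[]
for i in range(6): optics.read_camera("side"); S.append(robot.read_state())
s=S[-1]; s["tcp_pos"]=np.mean([q["tcp_pos"] for q in S],0); s["ee_rot"]=np.mean([q["ee_rot"] for q in S],0)
print(s["time_s"],s["tcp_pos"],s["ee_rot"],move(s,[498.6,50.0,173.5],1.6))
E
```

```text
12.15 [498.91981201  50.61830691 263.17881986] [ 9.99890792e-01  1.47343833e-02  1.11688885e-03 -2.22443684e-05] (array([-0.005,  0.006,  0.897]), array([-0.    , -0.0007,  0.0005]))
```

>>> {"method": "move_arm", "body": {"series": [[0,0,0.4,0,0,0,56],[0,0,0.75,0,0,0,56],[0,0,0.885,0,0,0,56],[0,0,0.885,0,0,0,50],[0,0,0.885,0,0,0,46]], "squeeze": 50}}

```text
time_s: 12.65
tcp_pos: [498.9, 50.2, 174.1]
ee_rot: [1.0, 0.015, 0.0, 0.0]
wrist_force: [1.3, 0.5, 0.3]
gripper_width: 0.538
grip_force: 0.0
```

>>> {"method": "move_arm", "body": {"series": [[0,0,0,0,0,0,42],[0,0,0,0,0,0,38],[0,0,0,0,0,0,34],[0,0,0,0,0,0,34]]}}

```text
time_s: 13.05
tcp_pos: [499.1, 50.0, 175.3]
ee_rot: [1.0, 0.014, 0.002, 0.0]
wrist_force: [-0.9, 1.2, 6.0]
gripper_width: 0.454
grip_force: 50.1
```

```bash
python3 - <<'E'
from h import *
from bench import robot,optics
S=[]
for i in range(4): optics.read_camera("side"); S.append(robot.read_state())
print(S[-1]["time_s"],np.mean([q["tcp_pos"] for q in S],0),np.mean([q["wrist_force"] for q in S],0),S[-1]["grip_force"])
E
```

```text
13.25 [499.10992816  50.03166985 175.25699171] [-1.07314025  0.33741869  6.85775812] 50.05645036697388
```

>>> {"method": "move_arm", "body": {"series": [[0,0,-0.02,0,0,0,34],[0,0,-0.02,0,0,0,34],[0.006,-0.007,-0.02,0,0,0,34],[0.011,-0.013,-0.02,0,0,0,34],[0.011,-0.013,-0.02,0,0,0,34]]}}

```text
time_s: 13.75
tcp_pos: [499.2, 51.3, 175.4]
ee_rot: [1.0, 0.014, -0.001, 0.0]
wrist_force: [0.7, -1.2, -1.5]
gripper_width: 0.447
grip_force: 50.6
```

```bash
python3 - <<'E'
from h import *
from bench import robot,optics
S=[]
for i in range(4): optics.read_camera("side"); S.append(robot.read_state())
print(S[-1]["time_s"],np.mean([q["tcp_pos"] for q in S],0),np.mean([q["wrist_force"] for q in S],0),S[-1]["grip_force"])
E
```

```text
13.95 [499.1629207   51.28688358 175.43522533] [-0.63269417 -1.11973003 -1.70279592] 50.64289391040802
```

>>> {"method": "move_arm", "body": {"series": [[0,0,0.01,0,0,0,34],[0,0,0.018,0,0,0,34],[0,0,0.018,0,0,0,36],[0,0,0.018,0,0,0,42],[0,0,0.015,0,0,0,50]], "squeeze": 20}}

```text
time_s: 14.45
tcp_pos: [499.9, 51.4, 174.4]
ee_rot: [1.0, 0.014, 0.001, -0.0]
wrist_force: [-0.2, -0.3, -0.1]
gripper_width: 0.589
grip_force: 0.0
```

>>> {"method": "move_arm", "body": {"series": [[0,0,0,0,0,0,56],[0,0,0,0,0,0,56],[0,0,-0.2,0,0,0,56],[0,0,-0.6,0,0,0,56],[0,0,-0.9,0,0,0,56]]}}

```text
time_s: 14.95
tcp_pos: [499.7, 51.3, 265.4]
ee_rot: [1.0, 0.014, 0.0, 0.0]
wrist_force: [0.3, 0.4, 0.6]
gripper_width: 0.66
grip_force: 0.0
```

>>> {"method": "move_arm", "body": {"series": [[0.0,0.3,-0.3,0,0,0,56],[0.2,0.6,-0.5,0,0,0,56],[0.4,0.98,-0.7,0,0,0,56],[0.4,0.98,-0.7,0,0,0,56]]}}

```text
time_s: 15.35
tcp_pos: [545.9, -49.4, 337.3]
ee_rot: [1.0, 0.013, 0.005, 0.002]
wrist_force: [0.2, 0.1, -0.2]
gripper_width: 0.659
grip_force: 0.0
```

>>> {"method": "move_arm", "body": {"series": [[0.0,0.3,0,0,0,0,56],[0.0,0.4,0,0,0,0,56],[0,0.4,0,0,0,0,56],[0,0.4,0,0,0,0,56]]}}

```text
time_s: 15.75
tcp_pos: [543.1, -84.8, 333.7]
ee_rot: [1.0, 0.014, -0.001, -0.001]
wrist_force: [-0.4, 0.2, -0.4]
gripper_width: 0.656
grip_force: 0.0
```

```bash
python3 - <<'E'
from h import *
from bench import optics
import pickle
c=optics.read_camera("wrist"); pickle.dump(c,open("v1.pkl","wb"))
E
```

>>> {"method": "move_arm", "body": {"series": [[0,-0.4,0,0,0,0,56],[0,-0.8,0,0,0,0,56],[0,-1,0,0,0,0,56]]}}

```text
time_s: 16.1
tcp_pos: [539.7, 17.9, 334.0]
ee_rot: [1.0, 0.015, -0.0, -0.001]
wrist_force: [1.6, -0.5, 0.3]
gripper_width: 0.657
grip_force: 0.0
```

>>> {"method": "move_arm", "body": {"series": [[0,-0.4,0,0,0,0,56],[0,-0.8,0,0,0,0,56],[0,-1,0,0,0,0,56]]}}

```text
time_s: 16.4
tcp_pos: [536.6, 118.3, 334.2]
ee_rot: [1.0, 0.016, -0.0, -0.001]
wrist_force: [0.2, -0.8, -0.6]
gripper_width: 0.659
grip_force: 0.0
```

>>> {"method": "move_arm", "body": {"series": [[0,-0.4,0,0,0,0,56],[0,-0.6,0,0,0,0,56],[0,-0.6,0,0,0,0,56],[0,-0.6,0,0,0,0,56]]}}

```text
time_s: 16.8
tcp_pos: [535.3, 175.4, 334.0]
ee_rot: [1.0, 0.016, -0.0, 0.0]
wrist_force: [-0.1, -0.6, -0.5]
gripper_width: 0.658
grip_force: 0.0
```

```bash
python3 - <<'E'
from h import *
from bench import optics,robot
import pickle
c=optics.read_camera("wrist"); pickle.dump(c,open("v2.pkl","wb"))
s=robot.read_state(); print(s["time_s"],s["tcp_pos"],s["wrist_force"])
C=[pickle.load(open("v1.pkl","rb")),c]; r=[]
T=[640.6,54.7,42.4]; M=[640.6,54.7,9.4]
for c in C:
    p,q=proj(c,M),proj(c,T); g=cv2.cvtColor(c["img"],cv2.COLOR_RGB2GRAY)
    x,y=p.astype(int); x0,y0=x-22,y-22
    k=cv2.resize(g[y0:y0+45,x0:x0+45],None,fx=4,fy=4,interpolation=cv2.INTER_CUBIC)
    h=cv2.HoughCircles(k,cv2.HOUGH_GRADIENT_ALT,1.5,10,param1=150,param2=.5,minRadius=18,maxRadius=50)
    v=[((v[0]+.5)/4-.5+x0,(v[1]+.5)/4-.5+y0,v[2]/4) for v in h[0]]; print("ring pred",p,"tip pred",q,v); r.append(v[0][:2])
    x,y=q.astype(int); x0,y0=max(x-14,0),max(y-9,0); print(x0,y0)
    print("\n".join("".join("#" if v<45 else "+" if v<75 else "." if v<150 else " " for v in r) for r in g[y0+4:y0+16,x0:x0+29]))
print(tri(list(zip(C,r))))
b=tri([(C[0],r[0]),(C[1],r[1])])
E
```

```text
16.85 [535.49050115 174.62643665 334.05468062] [ 0.12815964 -0.45919959  0.12244102]
ring pred [122.83020968  78.75011806] tip pred [102.14147009  74.41634869] [(np.float64(122.125), np.float64(80.0), np.float32(9.127009)), (np.float64(122.125), np.float64(80.0), np.float32(6.9627285))]
88 65
########+.................   
##########.................  
###########+.................
############+................
#############+..............+
##############+............++
##############+............++
############+..............+.
++########+...............++.
.....+++..................++.
..........................++.
..........................++.
ring pred [420.39847207  78.89437632] tip pred [438.93262942  74.55675015] [(np.float64(421.25), np.float64(80.75), np.float32(9.107151)), (np.float64(421.25), np.float64(80.75), np.float32(6.8725514))]
424 65
                   .+########
                  .+#########
                 .+##########
..              .+###########
...            .+############
 ...           +#############
  ...          +#############
   ..          ..############
    ..            .+#####++..
    ..              .+...    
    ..                       
    ..                       
(array([639.1723531 ,  54.51156413,  11.31573466]), [0.2, 0.2])
```

```bash
python3 - <<'E'
from h import *
import pickle
C=[pickle.load(open(f,"rb")) for f in("v1.pkl","v2.pkl")]; r=[]
for c,p in zip(C,((122,80),(421,80))):
    g=cv2.cvtColor(c["img"],cv2.COLOR_RGB2GRAY).astype(float); x,y=p
    print(g[y-9:y+10:1,x-10:x+11].astype(int)//10)
    cx,cy=p; yy,xx=np.mgrid[:420,:560]
    for _ in range(10):
        m=np.hypot(xx-cx,yy-cy)<10.5; w=np.clip(np.median(g[m])-15-g,0,60)*m; cx,cy=(w*xx).sum()/w.sum(),(w*yy).sum()/w.sum()
    r.append((cx,cy)); print(cx,cy)
M=tri(list(zip(C,r)));T=tri(list(zip(C,((101.9,74.5),(438.9,74.6)))));print(M,T,(T[0]-M[0]).round(1))
E
```

```text
[[11 11 11 12 14 12 11 10 10 10 12 14 17 19 19 19 19 19 19 19 18]
 [12 12 12 12 11  9  5  5  5  5  9  9 10 13 17 19 20 20 19 19 19]
 [11 12 12 10  6  5  5  8  9 10 16 11  8  8 10 14 19 20 19 19 18]
 [12 12 11  7  5  7 11 11 11 11 13 11 11  7  5  6 11 13 14 19 18]
 [12 12 10  5  6 11 12 12 12 11 12 11 12 11  8  5  5  8 13 19 19]
 [11 11  7  5 10 12 12 12 11 11 12 11 11 12 11  8  4  5 12 20 19]
 [12 12  5  6 11 12 11 12 12 10 10 11 12 12 12 12  6  4  9 13 12]
 [12 11  5  7 12 11 12 11  9  6  6  8 11 12 12 12  9  5  6 11 11]
 [11 11  5  7 12 12 11 10  5  5  5  6  9 11 12 12 11  6  5 12 12]
 [12 11  6  7 11 12 12 10  6  5  5  5  7 11 12 12 11  6  5 10 11]
 [11 11  6  6 12 12 12 11  6  5  4  5  6 11 12 12 12  7  5  8 12]
 [12 11  8  5  9 12 12 11 10  7  5  6  8 11 11 12 12  7  5 10 12]
 [11 12 11  5  6 12 12 12 12 10 10 11 12 11 11 12 10  5  5  9 12]
 [12 12 12  8  5  9 12 12 11 12 11 12 11 11 11 12  9  5  5 12 12]
 [12 11 12 11  6  5  9 11 12 11 11 11 12 12 12 10  6  5  7 12 12]
 [11 11 12 12  9  5  5  8 10 11 12 12 12 11  9  6  4  5  9 12 11]
 [11 11 12 11 12 10  6  5  6  7  9  9  9  9 
[... 927 characters left out ...]
9 12 20 20 20 19 14  9  8 11 16 19 20 20 17  8 12 19 19]
 [20 15  8 10 20 20 20 20 19 16 14 18 19 19 20 20 13  9 16 19 19]
 [20 19  9  9 16 20 20 20 19 19 19 20 20 20 19 14  9 12 19 19 19]
 [20 20 14  8 10 20 20 20 20 20 20 20 20 19 15  9 10 16 20 19 19]
 [20 20 19  9  8 13 17 19 20 20 20 20 19 14  9 10 16 19 20 19 19]
 [20 21 20 13  9  8 10 13 17 18 17 15 10  9  9 15 20 20 19 19 18]
 [20 20 20 20 16  9  9  9 10 10 10  9  9 14 17 19 20 20 19 19 19]
 [20 20 21 21 20 19 17 12 11 10 12 14 16 19 19 19 20 20 19 19 18]]
420.43545430741034 80.0695208169678
(array([639.18075404,  54.84913468,  10.20398285]), [0.4, 0.4]) (array([640.533087  ,  54.8024892 ,  42.57541071]), [0.0, 0.0]) [ 1.4 -0.  32.4]
```

The dot now lies about 1.3 mm from the tip's plumb line, which is close to the measurement noise. The gripper is open and well clear above, so I'm handing in.

```bash
python3 -c "
from bench import robot
print(robot.close_job())"
```

```text
the job is handed in; nothing more can be done
None
```

The specimen was slid flat along the table until its ringed dot lay within about 1.3 mm (measured) of directly under the punch tip, then released; the arm moved clear, the bar was never touched, and the job was handed in at about 17 s.

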